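# Clear the carving board

### The arm

A 6-joint arm with a two-finger parallel gripper is mounted at the origin on the work surface. World frame = base frame: x ahead of the robot, y to its left, z up, the work surface at z = 0. Lengths are in m, angles in rad, forces in N, time in s.
With the tool pointing down it reaches from about 0.275 to 0.75 m from the base axis. Payload 10.2 kg.
Tool frame: the origin (TCP) lies between the finger pads; the fingertips stand 14 mm ahead of it and the grasp point (between the pads) lies 5 mm behind it (arm.finger_overhang is the distance from the TCP to the fingertips, in m); y points along the fingers, x is the direction in which the jaws open and shut, and the axes are right-handed (so a half turn about y gives the same grasp; the last joint's range is limited). The gripper opens to 85 mm and grips with 20 to 120 N. Pads are 22 mm wide; open, the fingers measure 114 mm over their backs; the gripper's body (76 mm by 85 mm) begins 54 mm behind the grasp point. The pads swing forward as they close: fully open they stand 13 mm farther back than shut.
Start: joints at [-1.504, 0.313, 1.498, -0, 1.331, -0.223], TCP at [0.15, -0.503, 0.215] pointing down, gripper open.
Joint ranges: [-2.94, 2.94], [-0.97, 2.17], [0.19, 2.56], [-1.23, 4.37], [0.02, 3.11], [-2.88, 2.88]. Speed limits (rad/s): [2.39, 2.39, 3.01, 3.14, 3.14, 3.14].

### API

Orientations are given as a unit quaternion [w, x, y, z].
In Python, from workcell import arm gives the robot as it stands.
- The arm moves only by the tool apply_moves, never from a script. Its argument "series" is a list of rows, each an object with "jaw": the closure in counts, from 0 (fully open) to 255 (shut); "slide": the shift along the tool's x, y, z in m, a list of three; "twist": the turn about the tool's y in rad. A call has 1 to 12 rows; each row is the pose to reach, as a shift and turn from the pose measured when the call began, along the tool's axes at that moment; what a row does not reach only later rows make up. A row lasts 1/12 s, in which the tool goes at most 41.7 mm and 7.16 degrees, less where a joint would pass 70% of its speed; a pose out of reach is approached as far as the arm can. A call with a gripper value outside its range is refused whole. The fingers move at their own pace and stop on an object; "squeeze" is the grip in N (left out, the last holds). Time passes only in rows, so rows that repeat a pose let the fingers close. It gives the time, the measured TCP pose, the force and the opening at its end, in the units of the state.
- arm.sense(): the state, without advancing time (a new reading comes with each control period).
- arm.read_camera(name): name is "side" or "top"; returns a dict with "pixels" (420x560x3 uint8, red, green, blue), "range_z" (420x560 float32, m along the optical axis (not along the pixel's ray), 0 where there is no reading), "mtx" (3x3 intrinsics, pixels), "rvec" (rotation vector, rad) and "tvec" (3), from world to camera coordinates, as OpenCV has them. Camera axes: x right, y down, z forward; pixel columns grow to the right and rows downward; lengths in m; the calibration is good to about 2 mm. A picture is of the moment at which its call begins.
- arm.close_job(): hands the job in, once; it reports no verdict.
The state is a dict: "clock": time; "joint_positions": joint angles; "joint_velocities": joint speeds; "effort": joint torques, N m; "tool_pos": TCP position; "ee_rot": TCP orientation; "ft_force": force on the tool from outside, world axes, zero at the start; "ft_torque": the same for the moment, N m; "grip_width": finger opening in m.
Only numpy, scipy, OpenCV 4.12 (cv2) and the standard library are available. Lean on these libraries where they do the work, as an engineer would, in place of code of your own. Each camera call takes 0.05 s, during which the arm holds its last target. There are 200 camera calls.

### The job

Take the scraper block from its cork pad and wipe all five loose wood chips off the carving board into the flat steel chip tray at the board's end, using the scraper, not the fingers, to move them. Then stand the scraper back upright on its cork pad and let go, and after that press the start button on the grey control box fully down and let it come up again. Leave the gouge, the mallet and the amber jar that lie around the board where they are.

Things in the scene. Friction and masses are not known exactly. Their poses are not given: they have to be found in the camera images.
- board: carving board fixed to the bench: wood, 210 (own x) x 240 (own y) x 34 mm high, flat top carrying the chips (the rings on it are only drawn). Origin: centre of the underside, so the top is at +34 mm. Two steel holdfasts grip its far edge at x = +92 to +129 mm, y = -60 and +60 mm, up to 73 mm high. The chip tray stands against one end (+y or -y), the two blanks 22 mm off the other end
- tray: open flat steel chip tray with dark slots in its floor, fixed, 200 (own x, parallel to the board's x) x 130 (own y) x 26 mm high, walls 4 mm, floor 4 mm; lies along either the +y or the -y end of the board, 2 mm from it, rim 8 mm below the board's top. Origin: centre of the underside
- pad: cork pad fixed to the bench, 190 (own x) x 90 (own y) x 5 mm, left or right of the board. Origin: centre of the underside
- scraper: wooden scraper block standing on the cork pad: rubber-soled base 150 (own x) x 34 (own y) x 22 mm high, and on its middle an upright grip rib 90 (own x) x 18 (own y) mm that rises from 22 to 72 mm. Origin: centre of the sole; the sole is the wiping face, moved along own y. About 0.2 kg
- control: grey steel control box of the chip extractor, fixed, 100 (own x) x 80 (own y) x 35 mm high, on the other side of the board than the pad, with the push button on top. Origin: centre of the underside
- start_top (a point): centre of the top face of the black round start button, 32 mm across, on the control box
- start (a joint): travel of the start button, m: 0 up, 0.007 fully down; spring, 5 N when fully down
- chip0: loose wood chip lying on the board, about 30 x 20 x 11 mm. Origin: centre of its underside
- chip1: loose wood chip lying on the board, about 26 x 24 x 12 mm. Origin: centre of its underside
- chip2: loose wood chip lying on the board, about 34 x 19 x 11 mm. Origin: centre of its underside
- chip3: loose wood chip lying on the board, about 28 x 22 x 13 mm. Origin: centre of its underside
- chip4: loose wood chip lying on the board, about 31 x 24 x 11 mm. Origin: centre of its underside
- blanks: two flat wooden blanks lying on each other, fixed, 160 (own x) x 90 (own y) x 45 mm high, at the end of the board away from the tray. Origin: centre of the underside
- gouge: carving gouge with a wooden handle, 220 x 24 x 24 mm, lying on the robot's side of the board. Bystander, loose. Origin: on its underside
- mallet: wooden mallet, head 72 mm thick and 100 mm long, lying on the right-hand side. Bystander, loose. Origin: on its underside
- jar: small amber glass jar, 58 mm across, 65 mm high. Bystander, loose. Origin: on its underside

How it is judged:
By the outcome, as a careful person would: the job done as asked, in the order asked, and still so for the second after the job is handed in, with the robot touching nothing.
It also fails if it takes over 72 s, if anything falls off the work surface, if the arm or the gripper's body presses on something with over 40 N, if the wrist force passes 120 N, or if a joint passes its speed limit or range.

## Working session

There is one attempt and no reset: what is moved stays moved. The work goes in short steps, Python scripts to look and compute and a tool call to move; the robot and the scene stay as the last step left them, time stands still between calls to the robot, and variables do not carry over. Pictures are saved under pics/ and viewed, about 8 in all and at most 12, crops included, and the job is handed in when it is done.

Besides the shell and the picture viewer there is one more tool, called after "Request:" in YAML: its name, and indented under it one key for each argument. apply_moves: Moves the arm, as the interface text tells. Its arguments: {"type":"object","properties":{"series":{"type":"array"},"squeeze":{"type":"number"}},"required":["series"]}

```bash
mkdir -p pics; ls; cat > h.py <<'E'
import numpy as np, cv2
from workcell import arm
from scipy.spatial.transform import Rotation as R
def cloud(c):
    z=c["range_z"].astype(float); v,u=np.indices(z.shape); K=c["mtx"]
    p=np.stack([(u-K[0,2])/K[0,0]*z,(v-K[1,2])/K[1,1]*z,z],-1)
    Rm=cv2.Rodrigues(np.array(c["rvec"],float))[0]
    w=(p-np.array(c["tvec"]).ravel())@Rm
    w[z==0]=np.nan
    return w
def st():
    s=arm.sense(); q=s["ee_rot"]; Rm=R.from_quat([q[1],q[2],q[3],q[0]]).as_matrix()
    return s,np.array(s["tool_pos"]),Rm
E
python3 - <<'E'
from h import *
s,p,Rm=st(); print(s["clock"],p,s["ee_rot"],s["grip_width"]);print(Rm.round(3))
for n in("top","side"):
    c=arm.read_camera(n); cv2.imwrite(f"pics/{n}0.png",c["pixels"][...,::-1]); np.savez(f"{n}0.npz",**c)
    w=cloud(c)
    for v in range(20,420,95): print(n,v,[tuple(w[v,u].round(3)) for u in (50,280,500)])
E
```

```text
pics
0.0 [ 0.14998592 -0.50282557  0.214415  ] [ 0.5673145  -0.56660624  0.42287087 -0.42224621] 0.08538016095518408
[[ 0.286 -0.     0.958]
 [-0.958  0.001  0.286]
 [-0.001 -1.     0.   ]]
top 20 [(np.float64(1.558), np.float64(1.053), np.float64(-0.747)), (np.float64(1.554), np.float64(0.019), np.float64(-0.758)), (np.float64(1.542), np.float64(-0.983), np.float64(-0.755))]
top 115 [(np.float64(0.763), np.float64(0.585), np.float64(0.029)), (np.float64(0.771), np.float64(0.021), np.float64(-0.005)), (np.float64(0.763), np.float64(-0.539), np.float64(-0.002))]
top 210 [(np.float64(0.532), np.float64(0.58), np.float64(-0.002)), (np.float64(0.515), np.float64(0.023), np.float64(0.043)), (np.float64(0.516), np.float64(-0.512), np.float64(0.0))]
top 305 [(np.float64(0.306), np.float64(0.558), np.float64(0.002)), (np.float64(0.301), np.float64(0.024), np.float64(0.234)), (np.float64(0.29), np.float64(-0.488), np.float64(-0.001))]
top 400 [(np.float64(0.099), np.float64(0.542), np.float64(-0.002)), (np.float64(0.146), np.float64(0.026), np.float64(0.264)), (np.float64(0.225), np.float64(-
[... 269 characters left out ...]
p.float64(-0.718)), (np.float64(0.673), np.float64(-0.353), np.float64(0.072)), (np.float64(0.055), np.float64(-0.91), np.float64(-0.066))]
side 210 [(np.float64(1.831), np.float64(-0.134), np.float64(-0.75)), (np.float64(0.506), np.float64(-0.033), np.float64(0.032)), (np.float64(0.049), np.float64(-0.017), np.float64(0.284))]
side 305 [(np.float64(0.838), np.float64(0.439), np.float64(0.001)), (np.float64(0.386), np.float64(0.198), np.float64(0.002)), (np.float64(-0.02), np.float64(0.067), np.float64(0.13))]
side 400 [(np.float64(0.677), np.float64(0.588), np.float64(0.006)), (np.float64(0.291), np.float64(0.381), np.float64(-0.0)), (np.float64(-0.085), np.float64(0.182), np.float64(0.0))]
```

View pics/top0.png

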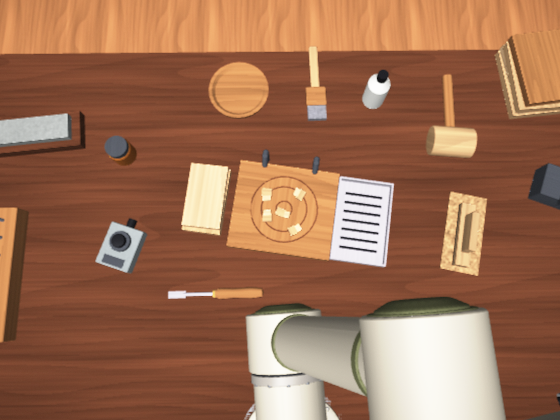

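View pics/side0.png

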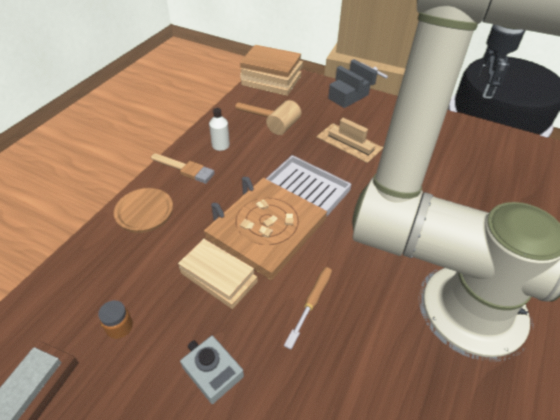

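The top view shows the board near (285,210), the tray to its right at (362,222), and the pad with the scraper at (464,233). The control box is at (120,247) with its button at (119,240), and five chips lie around (282,210). The side view agrees. Next I'll measure poses.

```bash
cat >> h.py <<'E'
def sel(w,box,zr):
    x0,x1,y0,y1=box
    with np.errstate(invalid='ignore'):
        return (w[...,0]>x0)&(w[...,0]<x1)&(w[...,1]>y0)&(w[...,1]<y1)&(w[...,2]>zr[0])&(w[...,2]<zr[1])
def rect(pts):
    (c,s,a)=cv2.minAreaRect((pts[:,:2]*1000).astype(np.float32)); return np.round(c,1),np.round(s,1),round(a,1)
def big(m):
    n,l,s,_=cv2.connectedComponentsWithStats(m.astype(np.uint8)); 
    return l==1+np.argmax(s[1:,4])
def chips(w,rgb,bc,ang):
    pass
E
python3 - <<'E'
from h import *
c=dict(np.load("top0.npz")); w=cloud(c)
def rep(name,box,zr):
    m=big(sel(w,box,zr)); p=w[m]; print(name,m.sum(),rect(p),"zmed",np.median(p[:,2]).round(4)); return m
px=lambda u,v:w[v,u].round(3)
for n,u,v in [("pad",464,233),("ctl",120,247),("btn",119,240),("knob",131,223),("tray",390,222),("board",250,230),("blank",206,200)]: print(n,px(u,v))
rep("rib",(.3,.65,-.55,-.35),(.06,.09))
rep("scr",(.3,.65,-.55,-.35),(.014,.09))
rep("pad",(.3,.65,-.55,-.35),(.003,.09))
rep("board",(.3,.7,-.13,.2),(.027,.042))
rep("boardchips",(.3,.7,-.13,.2),(.025,.06))
rep("tray",(.3,.7,-.3,-.1),(.003,.031))
rep("blanks",(.3,.7,.13,.35),(.036,.055))
rep("ctl",(.3,.55,.3,.5),(.025,.04))
rep("btn",(.3,.55,.3,.5),(.042,.07))
# chips: by hue vs board
m=sel(w,(.4,.65,-.1,.13),(.039,.055)); n,l,s,ce=cv2.connectedComponentsWithStats(m.astype(np.uint8))
for i in range(1,n):
    if s[i,4]>8: print(i,s[i],rect(w[l==i]),np.median(w[l==i][:,2]))
big_=cv2.resize(c["pixels"][150:290,80:500][...,::-1],None,fx=1.9,fy=1.9,interpolation=cv2.INTER_CUBIC); 
a=c["pixels"][...,::-1]
l=cv2.resize(a[200:290,80:180],None,fx=4,fy=4,interpolation=3); r=cv2.resize(a[185:275,420:520],None,fx=4,fy=4,interpolation=3)
b=cv2.resize(a[140:280,170:410],None,fx=800/240,fy=230/140*0+1.64,interpolation=3)
cv2.imwrite("pics/crop0.png",np.vstack([np.hstack([l,r]),b[:230]]))
E
```

```text
pad [ 0.456 -0.404  0.035]
ctl [0.432 0.386 0.054]
btn [0.448 0.388 0.056]
knob [0.492 0.373 0.027]
tray [ 0.486 -0.236  0.023]
board [0.47  0.094 0.034]
blank [0.541 0.196 0.042]
rib 400 (array([ 454.7, -412. ]), array([19. , 90.7]), 77.1) zmed 0.0746
scr 1197 (array([ 454.9, -412.9]), array([ 36.7, 150.5]), 77.7) zmed 0.0301
pad 2368 (array([ 461.2, -416.5]), array([ 92. , 192.1]), 78.4) zmed 0.0155
board 8565 (array([519.5,  11.6]), array([244.8, 211.3]), 81.0) zmed 0.0331
boardchips 9024 (array([528.4,   9.6]), array([246. , 229.6]), 81.0) zmed 0.0332
tray 2661 (array([ 490.5, -167.9]), array([140.8, 204.6]), 82.8) zmed 0.005
blanks 2390 (array([552.6, 197.9]), array([ 89.1, 151.3]), 82.8) zmed 0.0434
ctl 1219 (array([444.9, 390.9]), array([ 81.5, 119.5]), 71.2) zmed 0.0339
btn 343 (array([447.3, 389.4]), array([45.6, 46.5]), 88.1) zmed 0.0486
2 [263 161   5   7  26] (array([624.8,  57.5]), array([ 9.7, 10.8]), 85.3) 0.047220391857089955
4 [312 168   7   7  32] (array([606.5, -60.4]), array([13.5, 11.9]), 87.9) 0.048041337076041565
6 [262 188  11  13 106] (array([553.5,  53.5]), array([23.6, 30.5]), 89.5) 0.041477845692140344
7 [293 188  14  13 101] (array([553.5, -21.8]), array([25.9, 24.1]), 57.1) 0.04271703260274269
11 [276 207  15  12  98] (array([508.1,  16.4]), array([33.1, 18.5]), 65.3) 0.04168267322656313
12 [263 209  10  13 102] (array([503.1,  52.6]), array([20.8, 28.5]), 89.9) 0.043679316573195355
13 [288 224  15  12  95] (array([469.4, -10.4]), array([19.7, 28.7]), 27.2) 0.042655363263326494
```

View pics/crop0.png

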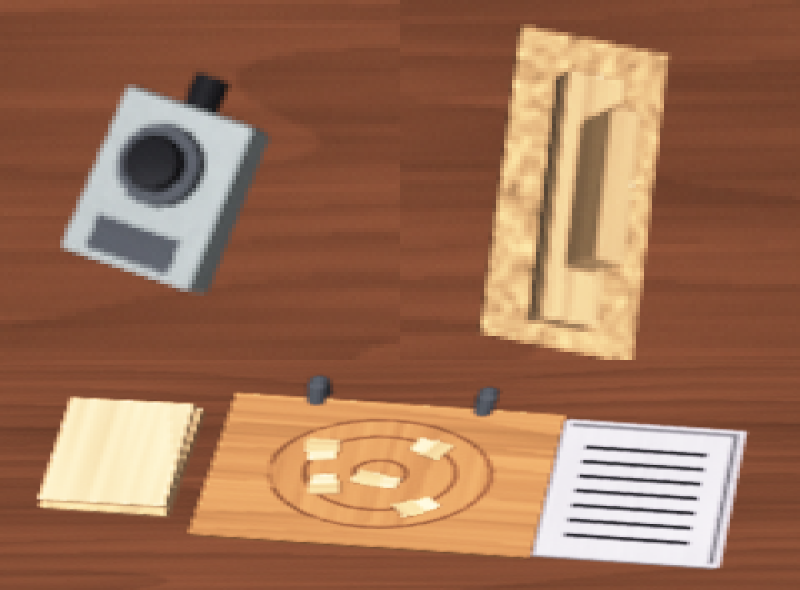

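The crop shows the box with a round button at crop (152,163) and a rectangular label below it. The scraper's rib runs nearly along the pad, and the five chips are clear of the board's left end. Now moving above the scraper.

Request:
apply_moves:
  series:
    - {"jaw":0,"slide":[0,0,0.035],"twist":0.1}
    - {"jaw":0,"slide":[0,0,0.075],"twist":0.2}
    - {"jaw":0,"slide":[0,0,0.115],"twist":0.3}
    - {"jaw":0,"slide":[0,0,0.155],"twist":0.4}
    - {"jaw":0,"slide":[0,0.02,0.195],"twist":0.5}
    - {"jaw":0,"slide":[0,0.03,0.235],"twist":0.504}
    - {"jaw":0,"slide":[0,0.04,0.27],"twist":0.504}
    - {"jaw":0,"slide":[0,0.05,0.3],"twist":0.504}
    - {"jaw":0,"slide":[0,0.06,0.318],"twist":0.504}
    - {"jaw":0,"slide":[0,0.06,0.318],"twist":0.504}
    - {"jaw":0,"slide":[0,0.06,0.318],"twist":0.504}
    - {"jaw":0,"slide":[0,0.06,0.318],"twist":0.504}
  squeeze: 60

```text
clock: 1.1
tool_pos: [0.454, -0.4124, 0.1549]
ee_rot: [0.444, -0.443, 0.551, -0.55]
ft_force: [-0.1, -0.1, 0.3]
grip_width: 0.0854
```

```bash
python3 - <<'E'
from h import *
s,p,Rm=st(); print(s["clock"],p,s["grip_width"]);print(Rm.round(3))
print("slide to rib",Rm.T@(np.array([.4547,-.412,.050])-p), "yaw x",np.degrees(np.arctan2(Rm[1,0],Rm[0,0])))
c=dict(np.load("top0.npz")); w=cloud(c)
# top faces only, thin slabs
m=sel(w,(.3,.65,-.55,-.35),(.070,.082)); print("ribtop",rect(w[m]),np.median(w[m][:,2]),w[m].mean(0).round(4))
m=sel(w,(.3,.65,-.55,-.35),(.022,.032)); print("basetop",rect(w[m]))
m=sel(w,(.3,.65,-.55,-.35),(.0025,.009)); print("padtop",rect(w[m]))
m=sel(w,(.35,.55,.3,.5),(.051,.07))&(c["pixels"].max(-1)<70); m=big(m);q=w[m]; print("btn",m.sum(),rect(q),np.percentile(q[:,2],[5,50,95]).round(4),q.mean(0).round(4))
E
```

```text
1.1 [ 0.45402294 -0.41237382  0.1548631 ] 0.08537464454633242
[[-0.213 -0.     0.977]
 [-0.977  0.001 -0.213]
 [-0.001 -1.    -0.   ]]
slide to rib [-0.00042112  0.10486319  0.00063318] yaw x -102.30212910331036
ribtop (array([ 454.6, -412.2]), array([18.8, 90.7]), 77.5) 0.07526479653490062 [ 0.4539 -0.4111  0.0751]
basetop (array([ 515.7, -407. ]), array([271.4,  74. ]), 5.2)
padtop (array([ 474.6, -449.6]), array([199.3, 349. ]), 89.9)
btn 153 (array([446.9, 389.7]), array([29.6, 29.8]), 24.9) [0.053  0.0564 0.0595] [0.4472 0.3892 0.0564]
```

Request:
apply_moves:
  series:
    - {"jaw":0,"slide":[0,0.035,0],"twist":0}
    - {"jaw":0,"slide":[0,0.07,0],"twist":0}
    - {"jaw":0,"slide":[0,0.095,0],"twist":0}
    - {"jaw":0,"slide":[0,0.105,0],"twist":0}
    - {"jaw":0,"slide":[0,0.105,0],"twist":0}
    - {"jaw":255,"slide":[0,0.105,0],"twist":0}
    - {"jaw":255,"slide":[0,0.105,0],"twist":0}
    - {"jaw":255,"slide":[0,0.105,0],"twist":0}
    - {"jaw":255,"slide":[0,0.105,0],"twist":0}
    - {"jaw":255,"slide":[0,0.105,0],"twist":0}
    - {"jaw":255,"slide":[0,0.105,0],"twist":0}
    - {"jaw":255,"slide":[0,0.105,0],"twist":0}

```text
clock: 2.1
tool_pos: [0.4543, -0.4124, 0.0507]
ee_rot: [-0.444, 0.443, -0.551, 0.551]
ft_force: [-1.1, 1.1, 4.9]
grip_width: 0.0162
```

Request:
apply_moves:
  series:
    - {"jaw":255,"slide":[0,0,0],"twist":0}
    - {"jaw":255,"slide":[0,-0.01,0],"twist":0}
    - {"jaw":255,"slide":[0,-0.03,0],"twist":0}
    - {"jaw":255,"slide":[0,-0.06,0],"twist":0}
    - {"jaw":255,"slide":[0,-0.1,0],"twist":0}
    - {"jaw":255,"slide":[0,-0.12,0],"twist":0}
    - {"jaw":255,"slide":[0,-0.12,0],"twist":0}
    - {"jaw":255,"slide":[0,-0.12,0],"twist":0}

```text
clock: 2.77
tool_pos: [0.4543, -0.4125, 0.1714]
ee_rot: [-0.444, 0.443, -0.55, 0.551]
ft_force: [-0.2, 0.9, -2.6]
grip_width: 0.0159
```

```bash
python3 - <<'E'
from h import *
s,p,Rm=st(); print(s["clock"],p,s["grip_width"],np.round(s["ft_force"],2))
bc=np.array([.520,.012]); a=np.radians(-9); ex=np.array([np.cos(a),np.sin(a)]); ey=np.array([-ex[1],ex[0]])
for y in(.096,):
    t=bc+ex*-.004+ey*y; print(t, Rm.T@(np.array([*t,.13])-p))
c=arm.read_camera("side"); cv2.imwrite("pics/side1.png",c["pixels"][...,::-1][60:320,150:480])
w=cloud(c); m=sel(w,(.3,.65,-.55,-.3),(.06,.2)); 
E
```

```text
2.7667 [ 0.45430654 -0.41250032  0.17136272] 0.015890719999665685 [-0.22  0.87 -2.61]
[0.53106696 0.10744382] [-0.52439282  0.0409817  -0.0357437 ]
```

View pics/side1.png

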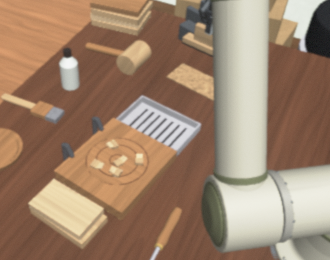

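The side view shows the pad empty at crop (190,78), so the scraper is held, though the arm hides it. Carrying it to the blanks end of the board.

Request:
apply_moves:
  series:
    - {"jaw":255,"slide":[-0.02,0,-0.001],"twist":0}
    - {"jaw":255,"slide":[-0.06,0,-0.004],"twist":-0.01}
    - {"jaw":255,"slide":[-0.1,0,-0.007],"twist":-0.02}
    - {"jaw":255,"slide":[-0.14,0,-0.01],"twist":-0.03}
    - {"jaw":255,"slide":[-0.18,0,-0.012],"twist":-0.04}
    - {"jaw":255,"slide":[-0.22,0,-0.015],"twist":-0.05}
    - {"jaw":255,"slide":[-0.26,0,-0.018],"twist":-0.058}
    - {"jaw":255,"slide":[-0.3,0,-0.02],"twist":-0.058}
    - {"jaw":255,"slide":[-0.34,0,-0.023],"twist":-0.058}
    - {"jaw":255,"slide":[-0.38,0,-0.026],"twist":-0.058}
    - {"jaw":255,"slide":[-0.41,0,-0.028],"twist":-0.058}
    - {"jaw":255,"slide":[-0.43,0,-0.029],"twist":-0.058}

```text
clock: 3.82
tool_pos: [0.516, 0.0175, 0.1685]
ee_rot: [0.459, -0.46, 0.539, -0.535]
ft_force: [0.7, -0.5, -1.8]
grip_width: 0.016
```

```bash
python3 - <<'E'
from h import *
s,p,Rm=st(); print(s["clock"],p,np.degrees(np.arctan2(Rm[1,0],Rm[0,0])), Rm.T@(np.array([.531,.1075,.100])-p))
E
```

```text
3.8167 [0.51604986 0.01746086 0.16852387] -98.85018910749301 [-0.09112626  0.0687062   0.00124082]
```

Request:
apply_moves:
  series:
    - {"jaw":255,"slide":[-0.035,0,0],"twist":0}
    - {"jaw":255,"slide":[-0.07,0,0.001],"twist":0}
    - {"jaw":255,"slide":[-0.085,0,0.001],"twist":0}
    - {"jaw":255,"slide":[-0.091,0,0.001],"twist":0}
    - {"jaw":255,"slide":[-0.091,0.01,0.001],"twist":0}
    - {"jaw":255,"slide":[-0.091,0.03,0.001],"twist":0}
    - {"jaw":255,"slide":[-0.091,0.055,0.001],"twist":0}
    - {"jaw":255,"slide":[-0.091,0.07,0.001],"twist":0}
    - {"jaw":255,"slide":[-0.091,0.074,0.001],"twist":0}
    - {"jaw":255,"slide":[-0.091,0.074,0.001],"twist":0}
    - {"jaw":255,"slide":[-0.091,0.074,0.001],"twist":0}

```text
clock: 4.73
tool_pos: [0.5309, 0.1067, 0.0949]
ee_rot: [0.459, -0.46, 0.539, -0.536]
ft_force: [-1.0, -0.8, -1.9]
grip_width: 0.0163
```

```bash
python3 - <<'E'
from h import *
s,p,Rm=st(); print(s["clock"],p,np.round(s["ft_force"],2))
o=[]
for n in("top","side"):
    c=arm.read_camera(n); a=c["pixels"][...,::-1]
    o.append(cv2.resize(a[140:280,170:410] if n=="top" else a[130:320,160:380],(400,260 if n=="top" else 345),interpolation=3))
h=max(i.shape[0] for i in o); o=[np.pad(i,((0,h-i.shape[0]),(0,0),(0,0))) for i in o]
cv2.imwrite("pics/c2.png",np.hstack(o))
E
```

```text
4.7333 [0.53089987 0.10668545 0.0949167 ] [-1.   -0.81 -1.92]
```

View pics/c2.png

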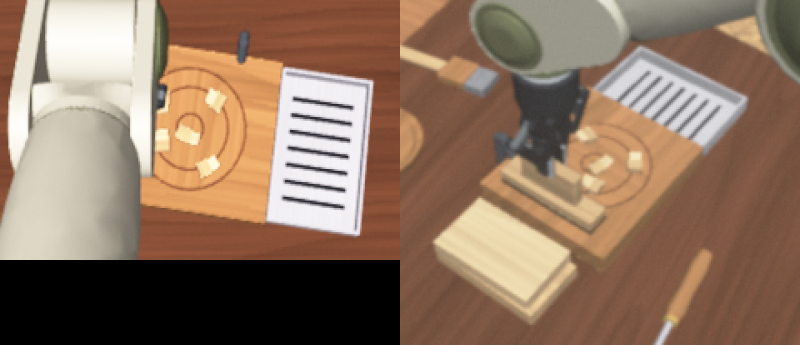

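The side crop shows the scraper level and held at (555,195), over the blanks end, with every chip ahead of it. Lowering to contact.

Request:
apply_moves:
  series:
    - {"jaw":255,"slide":[0,0.007,0],"twist":0}
    - {"jaw":255,"slide":[0,0.012,0],"twist":0}
    - {"jaw":255,"slide":[0,0.0145,0],"twist":0}
    - {"jaw":255,"slide":[0,0.0145,0],"twist":0}
    - {"jaw":255,"slide":[0,0.0145,0],"twist":0}
  squeeze: 90

```text
clock: 5.25
tool_pos: [0.5312, 0.1071, 0.081]
ee_rot: [0.46, -0.46, 0.539, -0.536]
ft_force: [0.6, 0.1, -2.5]
grip_width: 0.0151
```

Request:
apply_moves:
  series:
    - {"jaw":255,"slide":[0,0.001,0],"twist":0}
    - {"jaw":255,"slide":[0,0.0015,0],"twist":0}
    - {"jaw":255,"slide":[0,0.0015,0],"twist":0}

```text
clock: 5.5
tool_pos: [0.5313, 0.1072, 0.0799]
ee_rot: [0.46, -0.46, 0.538, -0.536]
ft_force: [-2.0, 1.8, 1.8]
grip_width: 0.0149
```

Request:
apply_moves:
  series:
    - {"jaw":255,"slide":[0.005,0,0],"twist":0}
    - {"jaw":255,"slide":[0.015,0,0],"twist":0}
    - {"jaw":255,"slide":[0.025,0,0],"twist":0}
    - {"jaw":255,"slide":[0.035,0,0],"twist":0}
    - {"jaw":255,"slide":[0.045,0,0],"twist":0}
    - {"jaw":255,"slide":[0.055,0,0],"twist":0}
    - {"jaw":255,"slide":[0.065,0,0],"twist":0}
    - {"jaw":255,"slide":[0.075,0,0],"twist":0}
    - {"jaw":255,"slide":[0.085,0,0],"twist":0}
    - {"jaw":255,"slide":[0.095,0,0],"twist":0}
    - {"jaw":255,"slide":[0.105,0,0],"twist":0}
    - {"jaw":255,"slide":[0.11,0,0],"twist":0}

```text
clock: 6.5
tool_pos: [0.5144, -0.0028, 0.08]
ee_rot: [0.46, -0.459, 0.538, -0.536]
ft_force: [-0.0, 4.9, 6.5]
grip_width: 0.0149
```

```bash
python3 - <<'E'
from h import *
s,p,Rm=st(); print(s["clock"],p,np.round(s["ft_force"],2),np.degrees(np.arctan2(Rm[1,0],Rm[0,0])))
bc=np.array([.520,.012]); a=np.radians(-9); ex=np.array([np.cos(a),np.sin(a)]); ey=np.array([-ex[1],ex[0]])
d=p[:2]-bc; print("board frame",d@ex,d@ey)
o=[]
for n in("top","side"):
    c=arm.read_camera(n); a=c["pixels"][...,::-1]
    o.append(cv2.resize(a[140:280,170:410] if n=="top" else a[130:320,160:380],(400,260 if n=="top" else 345),interpolation=3))
h=max(i.shape[0] for i in o); o=[np.pad(i,((0,h-i.shape[0]),(0,0),(0,0))) for i in o]
cv2.imwrite("pics/c3.png",np.hstack(o))
E
```

```text
6.5 [ 0.51443508 -0.00275221  0.07996731] [-0.01  4.87  6.52] -98.90266682464194
board frame -0.0031886474724233116 -0.015441132925172848
```

View pics/c3.png

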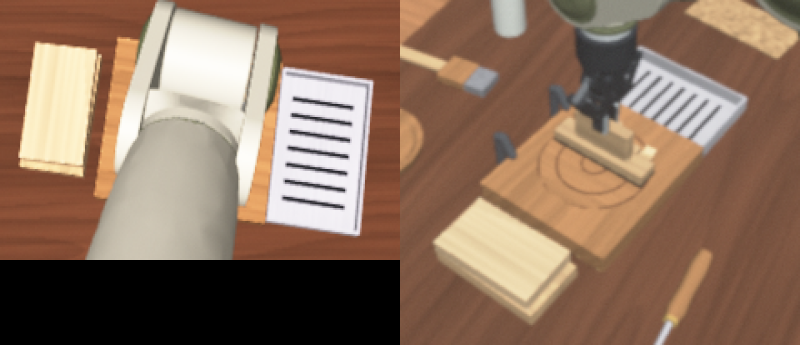

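The side crop shows a clean board behind the scraper. One chip is ahead of its near end at (649,152), so I'll shift slightly that way while finishing the stroke.

Request:
apply_moves:
  series:
    - {"jaw":255,"slide":[0.005,0,-0.002],"twist":0}
    - {"jaw":255,"slide":[0.015,0,-0.005],"twist":0}
    - {"jaw":255,"slide":[0.025,0,-0.006],"twist":0}
    - {"jaw":255,"slide":[0.035,0,-0.006],"twist":0}
    - {"jaw":255,"slide":[0.045,0,-0.006],"twist":0}
    - {"jaw":255,"slide":[0.055,0,-0.006],"twist":0}
    - {"jaw":255,"slide":[0.065,0,-0.006],"twist":0}
    - {"jaw":255,"slide":[0.075,0,-0.006],"twist":0}
    - {"jaw":255,"slide":[0.085,0,-0.006],"twist":0}
    - {"jaw":255,"slide":[0.095,0,-0.006],"twist":0}
    - {"jaw":255,"slide":[0.105,0,-0.006],"twist":0}
    - {"jaw":255,"slide":[0.112,0,-0.006],"twist":0}

```text
clock: 7.6
tool_pos: [0.4905, -0.1138, 0.0794]
ee_rot: [0.459, -0.46, 0.539, -0.536]
ft_force: [0.3, 1.8, 1.3]
grip_width: 0.0151
```

Request:
apply_moves:
  series:
    - {"jaw":255,"slide":[0.008,0,0],"twist":0}
    - {"jaw":255,"slide":[0.016,0,0],"twist":0}
    - {"jaw":255,"slide":[0.022,0,0],"twist":0}
    - {"jaw":255,"slide":[0.024,0,0],"twist":0}
    - {"jaw":255,"slide":[0.024,0,0],"twist":0}

```text
clock: 8.02
tool_pos: [0.4865, -0.138, 0.079]
ee_rot: [0.459, -0.46, 0.539, -0.536]
ft_force: [-1.2, 0.3, -2.1]
grip_width: 0.0149
```

```bash
python3 - <<'E'
from h import *
s,p,Rm=st(); print(s["clock"],p,np.round(s["ft_force"],2),np.degrees(np.arctan2(Rm[1,0],Rm[0,0])))
bc=np.array([.520,.012]); a=np.radians(-9); ex=np.array([np.cos(a),np.sin(a)]); ey=np.array([-ex[1],ex[0]])
d=p[:2]-bc; print("board frame",d@ex,d@ey)
o=[]
for n in("top","side"):
    c=arm.read_camera(n); a=c["pixels"][...,::-1]
    o.append(cv2.resize(a[140:280,170:410] if n=="top" else a[130:320,160:380],(400,260 if n=="top" else 345),interpolation=3))
h=max(i.shape[0] for i in o); o=[np.pad(i,((0,h-i.shape[0]),(0,0),(0,0))) for i in o]
cv2.imwrite("pics/c4.png",np.hstack(o))
E
```

```text
8.0167 [ 0.48651077 -0.13799413  0.0789927 ] [-1.21  0.31 -2.09] -98.97315592517067
board frame -0.009612670711651432 -0.1533863257738585
```

View pics/c4.png

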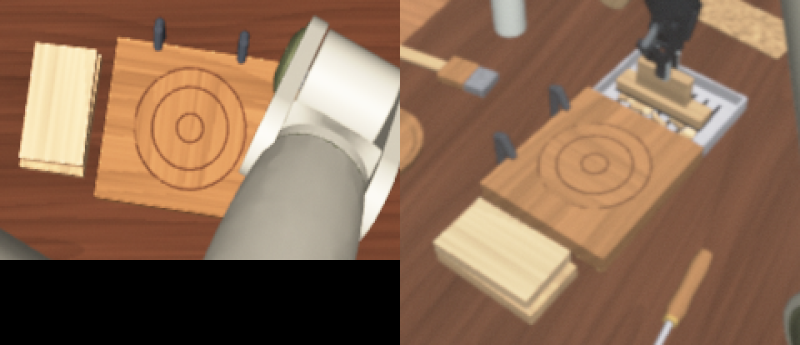

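The board is clean, and the chips show in the tray at (650-690,105-130) of the side crop. Lifting and heading back to the pad, then I'll check the tray.

Request:
apply_moves:
  series:
    - {"jaw":255,"slide":[0,-0.015,0],"twist":0}
    - {"jaw":255,"slide":[0,-0.045,0],"twist":0}
    - {"jaw":255,"slide":[0,-0.075,0],"twist":0}
    - {"jaw":255,"slide":[0.02,-0.09,0.001],"twist":0.01}
    - {"jaw":255,"slide":[0.06,-0.09,0.003],"twist":0.02}
    - {"jaw":255,"slide":[0.1,-0.09,0.004],"twist":0.03}
    - {"jaw":255,"slide":[0.14,-0.09,0.006],"twist":0.04}
    - {"jaw":255,"slide":[0.18,-0.09,0.008],"twist":0.05}
    - {"jaw":255,"slide":[0.22,-0.09,0.009],"twist":0.058}
    - {"jaw":255,"slide":[0.255,-0.09,0.01],"twist":0.058}
    - {"jaw":255,"slide":[0.276,-0.09,0.011],"twist":0.058}
    - {"jaw":255,"slide":[0.276,-0.09,0.011],"twist":0.058}

```text
clock: 9.12
tool_pos: [0.4538, -0.4155, 0.1678]
ee_rot: [0.442, -0.444, 0.553, -0.55]
ft_force: [-0.5, -0.3, -1.0]
grip_width: 0.015
```

```bash
python3 - <<'E'
from h import *
s,p,Rm=st(); print(s["clock"],p,np.round(s["ft_force"],2),np.degrees(np.arctan2(Rm[1,0],Rm[0,0])))
print("slide",Rm.T@(np.array([.4550,-.4125,.0555])-p))
o=[]
for n in("top","side"):
    c=arm.read_camera(n); a=c["pixels"][...,::-1]; w=cloud(c)
    o.append(cv2.resize(a[165:275,300:420] if n=="top" else a[140:230,240:365],(400,345),interpolation=3))
    if n=="top":
        # yellow-ish chips
        hsv=cv2.cvtColor(c["pixels"],cv2.COLOR_RGB2HSV); m=sel(w,(.35,.65,-.26,-.08),(-.01,.06))&(hsv[...,1]>50)&(hsv[...,2]>120)&(hsv[...,0]<40)
        k,l,t,_=cv2.connectedComponentsWithStats(m.astype(np.uint8))
        for i in range(1,k):
            if t[i,4]>8: print(t[i],rect(w[l==i]),np.percentile(w[l==i][:,2],[50,95]).round(4))
cv2.imwrite("pics/c5.png",np.hstack(o))
E
```

```text
9.1167 [ 0.45379172 -0.41545009  0.16776447] [-0.49 -0.29 -1.  ] -102.44975020068198
slide [-0.00305875  0.11226375  0.00098389]
[322 159  72   8 417] (array([ 641.1, -170.6]), array([ 17.8, 178. ]), 0.0) [-0.0012  0.002 ]
[322 167  73  53 993] (array([ 562.8, -170. ]), array([130. , 183.8]), 2.4) [0.0311 0.0352]
[393 191   3   8  16] (array([ 557. , -255.5]), array([15.2,  9.3]), 28.3) [-0.0006  0.0077]
[347 192  11   8  71] (array([ 556. , -151.5]), array([18.6, 22.8]), 0.2) [0.0134 0.0157]
[344 200  13  15 124] (array([ 526.2, -144.8]), array([26.2, 37.5]), 79.8) [0.0106 0.0147]
[392 201   5   9  37] (array([ 532. , -253.5]), array([17.4, 15.4]), 19.0) [-0.0014  0.0022]
[388 239  12  10 100] (array([ 438.3, -244.1]), array([22. , 30.8]), 1.7) [-0.001  0.002]
[387 249  13   7  70] (array([ 417.4, -242.4]), array([14.2, 35.1]), 0.3) [-0.0011  0.0019]
[392 258   9   7  45] (array([ 396.1, -250.5]), array([18.8, 14.4]), 89.8) [-0.0007  0.003 ]
```

View pics/c5.png

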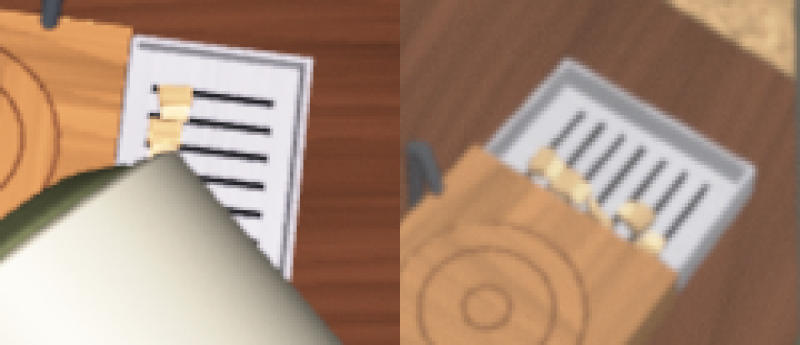

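The side crop shows five chips on the tray floor, at about (545,163), (575,185), (597,210), (635,213) and (652,242). In the top crop the arm hides part of the tray, so I'll recheck later. Placing the scraper.

Request:
apply_moves:
  series:
    - {"jaw":255,"slide":[-0.003,0.02,0.001],"twist":0}
    - {"jaw":255,"slide":[-0.003,0.05,0.001],"twist":0}
    - {"jaw":255,"slide":[-0.003,0.08,0.001],"twist":0}
    - {"jaw":255,"slide":[-0.003,0.1,0.001],"twist":0}
    - {"jaw":255,"slide":[-0.003,0.11,0.001],"twist":0}
    - {"jaw":255,"slide":[-0.003,0.114,0.001],"twist":0}
    - {"jaw":255,"slide":[-0.003,0.1155,0.001],"twist":0}
    - {"jaw":255,"slide":[-0.003,0.1165,0.001],"twist":0}
    - {"jaw":255,"slide":[-0.003,0.1165,0.001],"twist":0}
    - {"jaw":255,"slide":[-0.003,0.1165,0.001],"twist":0}

```text
clock: 10.05
tool_pos: [0.4564, -0.409, 0.0527]
ee_rot: [0.443, -0.444, 0.552, -0.55]
ft_force: [0.2, 0.5, -1.5]
grip_width: 0.0152
```

Request:
apply_moves:
  series:
    - {"jaw":255,"slide":[0.004,0,0.003],"twist":0}
    - {"jaw":255,"slide":[0.004,0.001,0.003],"twist":0}
    - {"jaw":255,"slide":[0.004,0.002,0.003],"twist":0}
    - {"jaw":255,"slide":[0.004,0.0025,0.003],"twist":0}
    - {"jaw":255,"slide":[0.004,0.0025,0.003],"twist":0}

```text
clock: 10.47
tool_pos: [0.4587, -0.4139, 0.0508]
ee_rot: [0.443, -0.444, 0.551, -0.55]
ft_force: [-0.4, 0.2, 3.5]
grip_width: 0.0152
```

Request:
apply_moves:
  series:
    - {"jaw":200,"slide":[0,0,0],"twist":0}
    - {"jaw":100,"slide":[0,0,0],"twist":0}
    - {"jaw":0,"slide":[0,0,0],"twist":0}
    - {"jaw":0,"slide":[0,0,0],"twist":0}
    - {"jaw":0,"slide":[0,0,0],"twist":0}
    - {"jaw":0,"slide":[0,0,0],"twist":0}
    - {"jaw":0,"slide":[0,-0.01,0],"twist":0}
    - {"jaw":0,"slide":[0,-0.04,0],"twist":0}
    - {"jaw":0,"slide":[0,-0.08,0],"twist":0}
    - {"jaw":0,"slide":[0,-0.12,0],"twist":0}
    - {"jaw":0,"slide":[0,-0.14,0],"twist":0}
    - {"jaw":0,"slide":[0,-0.14,0],"twist":0}

```text
clock: 11.47
tool_pos: [0.4602, -0.4155, 0.1974]
ee_rot: [-0.443, 0.444, -0.548, 0.554]
ft_force: [0.9, -0.2, -0.3]
grip_width: 0.0852
```

Request:
apply_moves:
  series:
    - {"jaw":100,"slide":[-0.02,0,-0.005],"twist":0}
    - {"jaw":255,"slide":[-0.059,0,-0.014],"twist":0}
    - {"jaw":255,"slide":[-0.098,0,-0.023],"twist":0}
    - {"jaw":255,"slide":[-0.137,0,-0.032],"twist":0}
    - {"jaw":255,"slide":[-0.176,0,-0.041],"twist":0}
    - {"jaw":255,"slide":[-0.215,0,-0.05],"twist":0}
    - {"jaw":255,"slide":[-0.254,0,-0.06],"twist":0}
    - {"jaw":255,"slide":[-0.293,0,-0.069],"twist":0}
    - {"jaw":255,"slide":[-0.332,0,-0.078],"twist":0}
    - {"jaw":255,"slide":[-0.371,0,-0.087],"twist":0}
    - {"jaw":255,"slide":[-0.4,0,-0.094],"twist":0}
    - {"jaw":255,"slide":[-0.41,0,-0.096],"twist":0}

```text
clock: 12.47
tool_pos: [0.4527, 0.0089, 0.1942]
ee_rot: [-0.444, 0.445, -0.547, 0.552]
ft_force: [-1.2, 0.1, 1.0]
grip_width: -0.0002
```

```bash
python3 - <<'E'
from h import *
s,p,Rm=st(); print(s["clock"],p,np.round(s["joint_positions"],2),np.degrees(np.arctan2(Rm[1,0],Rm[0,0])));print(Rm.round(3))
print("slide",Rm.T@(np.array([.4472,.3895,.12])-p))
c=arm.read_camera("top");w=cloud(c);m=sel(w,(.3,.65,-.55,-.35),(.06,.09));print("rib",rect(w[m]),np.median(w[m][:,2]))
m=sel(w,(.3,.65,-.55,-.35),(.014,.09));print("scr",rect(w[big(m)]))
cv2.imwrite("pics/c6.png",cv2.resize(c["pixels"][...,::-1][150:290,300:500],(800,560),interpolation=3))
E
```

```text
12.4667 [0.45269567 0.0089461  0.1942282 ] [-0.24  0.17  1.74 -0.01  1.23  1.55] -102.09053782435899
[[-0.209  0.004  0.978]
 [-0.978 -0.007 -0.209]
 [ 0.006 -1.     0.005]]
slide [-0.37136926  0.07172856 -0.08544698]
rib (array([ 531.9, -414.5]), array([ 37.5, 235.1]), 88.8) 0.07449176527949705
scr (array([ 458.9, -413.5]), array([ 35.6, 149.7]), 78.7)
```

View pics/c6.png

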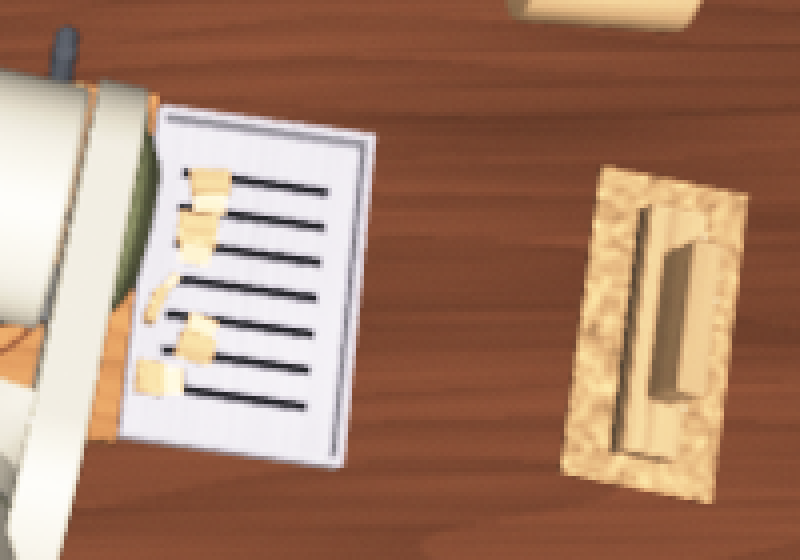

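All five chips are in the tray (crop x 135-235, y 165-395). One stands on edge at (160,300), inside the wall. The scraper stands upright on its pad at (680,330). Next, the button.

Request:
apply_moves:
  series:
    - {"jaw":255,"slide":[-0.02,0,-0.005],"twist":0}
    - {"jaw":255,"slide":[-0.059,0,-0.014],"twist":0}
    - {"jaw":255,"slide":[-0.098,0,-0.023],"twist":0}
    - {"jaw":255,"slide":[-0.137,0,-0.032],"twist":0}
    - {"jaw":255,"slide":[-0.176,0,-0.041],"twist":0}
    - {"jaw":255,"slide":[-0.215,0,-0.05],"twist":0}
    - {"jaw":255,"slide":[-0.254,0,-0.06],"twist":0}
    - {"jaw":255,"slide":[-0.293,0,-0.069],"twist":0}
    - {"jaw":255,"slide":[-0.33,0,-0.077],"twist":0}
    - {"jaw":255,"slide":[-0.36,0.02,-0.083],"twist":0}
    - {"jaw":255,"slide":[-0.371,0.05,-0.0855],"twist":0}
    - {"jaw":255,"slide":[-0.371,0.07,-0.0855],"twist":0}

```text
clock: 13.52
tool_pos: [0.4469, 0.39, 0.1188]
ee_rot: [-0.444, 0.446, -0.547, 0.552]
ft_force: [0.5, -0.5, 0.0]
grip_width: 0.0002
```

Request:
apply_moves:
  series:
    - {"jaw":255,"slide":[0,0,0],"twist":0}
    - {"jaw":255,"slide":[0,0,0],"twist":0}

```text
clock: 13.68
tool_pos: [0.4472, 0.3891, 0.1179]
ee_rot: [-0.443, 0.447, -0.547, 0.552]
ft_force: [0.9, -0.6, -0.2]
grip_width: -0.0003
```

```bash
python3 - <<'E'
from h import *
s,p,Rm=st(); print(s["clock"],p,np.round(s["ft_force"],2),arm.finger_overhang)
print("slide",Rm.T@(np.array([.4472,.3895,.0775])-p))
# leaning chip height & board check, view free now
c=arm.read_camera("top");w=cloud(c);hsv=cv2.cvtColor(c["pixels"],cv2.COLOR_RGB2HSV)
m=np.zeros(w.shape[:2],bool); m[185:255,328:362]=1
m&=(hsv[...,1]>50)&(hsv[...,0]<40); k,l,t,_=cv2.connectedComponentsWithStats(m.astype(np.uint8))
bc=np.array([.520,.012]); a=np.radians(-9); ex=np.array([np.cos(a),np.sin(a)]); ey=np.array([-ex[1],ex[0]])
for i in range(1,k):
    if t[i,4]>8:
        q=w[l==i]; y=(q[:,:2]-bc)@ey; print(t[i],"board y",np.percentile(y,[2,50,98]).round(3),"z",np.percentile(q[:,2],[5,50,95]).round(4))
E
```

```text
13.6833 [0.44715711 0.3890614  0.11788558] [ 0.94 -0.58 -0.2 ] 0.014
slide [-0.0007918   0.04038005 -0.00011921]
[328 185  10  70 433] board y [nan nan nan] z [nan nan nan]
[347 192  11   7  63] board y [-0.167 -0.155 -0.144] z [0.0093 0.0138 0.0175]
[344 201  13  12  94] board y [nan nan nan] z [nan nan nan]
[336 222   6   9  28] board y [-0.135 -0.131 -0.127] z [0.0053 0.0213 0.0244]
[343 232  11   9  67] board y [-0.169 -0.158 -0.147] z [0.0058 0.0142 0.0169]
[334 240   7   9  55] board y [-0.141 -0.133 -0.126] z [0.0103 0.015  0.0182]
```

Request:
apply_moves:
  series:
    - {"jaw":255,"slide":[0,0.02,0],"twist":0}
    - {"jaw":255,"slide":[0,0.035,0],"twist":0}
    - {"jaw":255,"slide":[0,0.042,0],"twist":0}
    - {"jaw":255,"slide":[0,0.045,0],"twist":0}
    - {"jaw":255,"slide":[0,0.047,0],"twist":0}
    - {"jaw":255,"slide":[0,0.049,0],"twist":0}
    - {"jaw":255,"slide":[0,0.049,0],"twist":0}

```text
clock: 14.32
tool_pos: [0.4483, 0.3891, 0.0711]
ee_rot: [-0.444, 0.445, -0.547, 0.552]
ft_force: [-0.5, 0.5, 0.1]
grip_width: -0.0003
```

Request:
apply_moves:
  series:
    - {"jaw":255,"slide":[0,0.0015,0],"twist":0}
    - {"jaw":255,"slide":[0,0.003,0],"twist":0}
    - {"jaw":255,"slide":[0,0.0045,0],"twist":0}
    - {"jaw":255,"slide":[0,0.005,0],"twist":0}
    - {"jaw":255,"slide":[0,0.005,0],"twist":0}

```text
clock: 14.73
tool_pos: [0.4483, 0.389, 0.066]
ee_rot: [-0.444, 0.446, -0.547, 0.552]
ft_force: [-0.1, -0.5, 0.5]
grip_width: -0.0001
```

Request:
apply_moves:
  series:
    - {"jaw":255,"slide":[0,0.001,0],"twist":0}
    - {"jaw":255,"slide":[0,0.002,0],"twist":0}
    - {"jaw":255,"slide":[0,0.003,0],"twist":0}
    - {"jaw":255,"slide":[0,0.003,0],"twist":0}

```text
clock: 15.07
tool_pos: [0.4482, 0.3889, 0.0627]
ee_rot: [-0.444, 0.446, -0.547, 0.552]
ft_force: [0.8, -0.7, 0.4]
grip_width: -0.0002
```

```bash
python3 - <<'E'
from h import *
s,p,Rm=st(); print(p,Rm[:,1].round(4),np.round(s["ft_force"],2))
c=arm.read_camera("side"); K=c["mtx"]; 
q=np.array([p+Rm[:,1]*.014,[.4472,.3892,.0564]]); uv=cv2.projectPoints(q,np.array(c["rvec"],float),np.array(c["tvec"],float),K,None)[0].reshape(-1,2); print(uv)
cv2.imwrite("pics/c7.png",cv2.resize(c["pixels"][...,::-1][290:410,140:280],(700,600),interpolation=3))
E
```

```text
[0.44816392 0.38892861 0.06274855] [ 0.0029 -0.0072 -1.    ] [ 0.81 -0.66  0.42]
[[206.78463728 355.60380303]
 [206.69058738 354.28749539]]
```

View pics/c7.png

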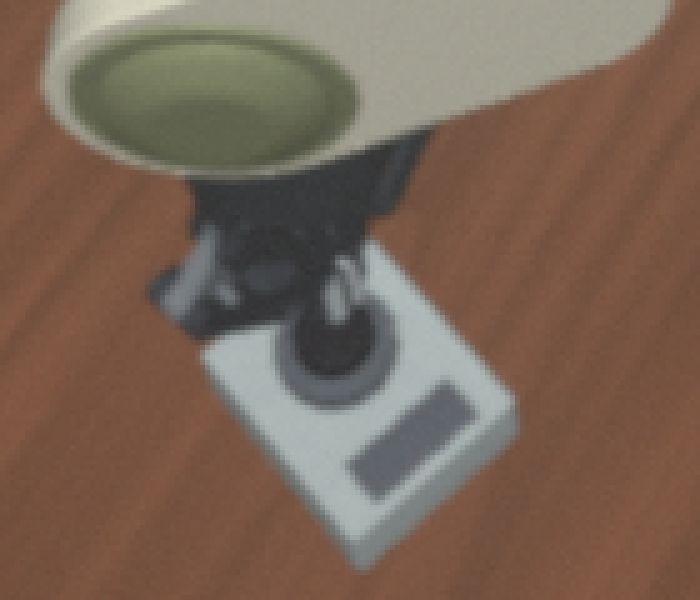

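```bash
python3 - <<'E'
from h import *
P=[];U=[]
for n,(u0,u1,v0,v1) in {"top":(105,135,227,256),"side":(190,226,343,376)}.items():
    c=dict(np.load(n+"0.npz")); g=c["pixels"].max(-1); 
    m=np.zeros(g.shape,bool); m[v0:v1,u0:u1]=(g<62)[v0:v1,u0:u1]; m=big(m)
    ct=max(cv2.findContours(m.astype(np.uint8),0,1)[0],key=len); e=cv2.fitEllipse(ct); w=cloud(c)
    print(n,m.sum(),e,"depth z",np.nanpercentile(w[m][:,2],[10,50,90]).round(4),np.nanmean(w[m],0).round(4))
    Rm=cv2.Rodrigues(c["rvec"])[0]; P.append(c["mtx"]@np.hstack([Rm,c["tvec"].reshape(3,1)])); U.append(np.array(e[0]))
X=cv2.triangulatePoints(P[0],P[1],U[0],U[1]); print((X[:3]/X[3]).ravel())
E
```

```text
top 155 ((118.3948745727539, 240.31985473632812), (13.050858497619629, 13.35870361328125), 94.60331726074219) depth z [0.0536 0.0564 0.0589] [0.4474 0.3893 0.0562]
side 177 ((206.31753540039062, 356.7543029785156), (13.400161743164062, 15.025426864624023), 8.89072322845459) depth z [0.0561 0.0584 0.0601] [0.4445 0.3942 0.0581]
[0.44788533 0.39151923 0.04951737]
```

```bash
python3 - <<'E'
from h import *
c=arm.read_camera("side"); w=cloud(c); w0=cloud(dict(np.load("side0.npz")))
for v in range(346,374,3): print(v,[(round(w0[v,u,2]*1000,0),round(w[v,u,2]*1000,0)) for u in range(196,222,4)])
for nm,(v0,v1,u0,u1) in {"btn":(357,362,202,210),"boxtop":(375,384,196,206),"tip":(346,352,205,210)}.items():
    print(nm,np.nanmean(w0[v0:v1,u0:u1],(0,1)).round(4),np.nanmean(w[v0:v1,u0:u1],(0,1)).round(4))
s=arm.sense(); print(np.round(s["ft_force"],2),np.round(s["effort"],2))
E
```

```text
346 [(np.float64(27.0), np.float64(136.0)), (np.float64(35.0), np.float64(126.0)), (np.float64(35.0), np.float64(125.0)), (np.float64(33.0), np.float64(113.0)), (np.float64(38.0), np.float64(89.0)), (np.float64(37.0), np.float64(34.0)), (np.float64(38.0), np.float64(35.0))]
349 [(np.float64(37.0), np.float64(141.0)), (np.float64(35.0), np.float64(105.0)), (np.float64(56.0), np.float64(105.0)), (np.float64(59.0), np.float64(102.0)), (np.float64(49.0), np.float64(86.0)), (np.float64(nan), np.float64(38.0)), (np.float64(35.0), np.float64(36.0))]
352 [(np.float64(36.0), np.float64(134.0)), (np.float64(59.0), np.float64(58.0)), (np.float64(60.0), np.float64(95.0)), (np.float64(57.0), np.float64(90.0)), (np.float64(57.0), np.float64(60.0)), (np.float64(44.0), np.float64(49.0)), (np.float64(37.0), np.float64(38.0))]
355 [(np.float64(48.0), np.float64(48.0)), (np.float64(60.0), np.float64(59.0)), (np.float64(59.0), np.float64(57.0)), (np.float64(60.0), np.float64(59.0)), (np.float64(59.0), np.float64(57.0)), (np.float64(46.0), np.float64(47.0)), (np.float64(36.0), np.float64(37.0))]
358 [(np
[... 1155 characters left out ...]
, (np.float64(47.0), np.float64(45.0)), (np.float64(46.0), np.float64(45.0)), (np.float64(41.0), np.float64(38.0)), (np.float64(37.0), np.float64(35.0)), (np.float64(35.0), np.float64(38.0))]
373 [(np.float64(37.0), np.float64(36.0)), (np.float64(37.0), np.float64(36.0)), (np.float64(36.0), np.float64(35.0)), (np.float64(35.0), np.float64(34.0)), (np.float64(35.0), np.float64(37.0)), (np.float64(36.0), np.float64(35.0)), (np.float64(37.0), np.float64(35.0))]
btn [0.4433 0.3987 0.0583] [0.4431 0.3989 0.0588]
boxtop [0.4377 0.4285 0.0348] [0.4376 0.4286 0.035 ]
tip [0.4549 0.3775 0.0517] [0.436  0.3957 0.1048]
[0.03 0.11 0.11] [ 0.000e+00 -5.112e+01 -2.267e+01 -2.000e-02 -0.000e+00  0.000e+00]
```

```bash
python3 - <<'E'
from h import *
c=arm.read_camera("side"); w=cloud(c); c0=dict(np.load("side0.npz")); 
for v in range(338,358,2): print(v,[tuple((w[v,u]*1000).round(0).astype(int)) if np.isfinite(w[v,u,0]) else None for u in range(200,216,2)])
s,p,Rm=st(); print(p,s["clock"],s["grip_width"])
E
```

```text
338 [(np.int64(430), np.int64(411), np.int64(180)), (np.int64(429), np.int64(408), np.int64(175)), (np.int64(430), np.int64(402), np.int64(164)), (np.int64(430), np.int64(398), np.int64(157)), (np.int64(435), np.int64(389), np.int64(136)), (np.int64(432), np.int64(386), np.int64(134)), (np.int64(432), np.int64(381), np.int64(124)), (np.int64(462), np.int64(346), np.int64(33))]
340 [(np.int64(432), np.int64(411), np.int64(170)), (np.int64(432), np.int64(407), np.int64(163)), (np.int64(430), np.int64(403), np.int64(158)), (np.int64(431), np.int64(399), np.int64(149)), (np.int64(435), np.int64(389), np.int64(128)), (np.int64(433), np.int64(387), np.int64(126)), (np.int64(430), np.int64(385), np.int64(125)), (np.int64(459), np.int64(349), np.int64(33))]
342 [(np.int64(436), np.int64(408), np.int64(155)), (np.int64(431), np.int64(408), np.int64(158)), (np.int64(431), np.int64(404), np.int64(151)), (np.int64(434), np.int64(396), np.int64(133)), (np.int64(437), np.int64(389), np.int64(118)), (np.int64(433), np.int64(388), np.int64(119)), (np.int64(436), np.int64(380), np.int64(103)), (np.in
[... 2036 characters left out ...]
), np.int64(401), np.int64(86)), (np.int64(448), np.int64(390), np.int64(57)), (np.int64(436), np.int64(396), np.int64(82)), (np.int64(442), np.int64(386), np.int64(57)), (np.int64(437), np.int64(385), np.int64(59)), (np.int64(434), np.int64(383), np.int64(60))]
356 [(np.int64(456), np.int64(399), np.int64(59)), (np.int64(452), np.int64(397), np.int64(59)), (np.int64(449), np.int64(395), np.int64(59)), (np.int64(445), np.int64(394), np.int64(61)), (np.int64(442), np.int64(392), np.int64(61)), (np.int64(438), np.int64(391), np.int64(61)), (np.int64(435), np.int64(389), np.int64(60)), (np.int64(432), np.int64(386), np.int64(59))]
[0.44830947 0.38899241 0.06302521] 15.2167 8.450521686455904e-05
```

The side image shows the fingertips still at about z 0.082, above the unpressed button (top 0.058). So the real tip is higher than the stated overhang implies. I'll keep going down in small steps and watch the force.

Request:
apply_moves:
  series:
    - {"jaw":255,"slide":[0,0.002,0],"twist":0}
    - {"jaw":255,"slide":[0,0.004,0],"twist":0}
    - {"jaw":255,"slide":[0,0.006,0],"twist":0}
    - {"jaw":255,"slide":[0,0.008,0],"twist":0}
    - {"jaw":255,"slide":[0,0.01,0],"twist":0}
    - {"jaw":255,"slide":[0,0.01,0],"twist":0}
    - {"jaw":255,"slide":[0,0.01,0],"twist":0}

```text
clock: 15.8
tool_pos: [0.4483, 0.3889, 0.0529]
ee_rot: [-0.444, 0.446, -0.547, 0.552]
ft_force: [0.0, 0.8, 0.1]
grip_width: -0.0
```

```bash
cat > tip.py <<'E'
from h import *
c=arm.read_camera("side"); w=cloud(c)
for v in range(348,366,2): print(v,[tuple((w[v,u]*1000).round(0).astype(int).tolist()) if np.isfinite(w[v,u,0]) else None for u in range(202,214,2)])
s,p,Rm=st(); print(p,s["clock"],np.round(s["ft_force"],2))
cv2.imwrite("pics/c8.png",cv2.resize(c["pixels"][...,::-1][300:400,150:270],(720,600),interpolation=3))
E
python3 tip.py
```

```text
348 [(438, 406, 124), (436, 403, 121), (434, 400, 118), (435, 394, 104), (435, 389, 95), (434, 385, 90)]
350 [(441, 404, 110), (436, 403, 113), (437, 398, 102), (436, 394, 95), (434, 391, 92), (434, 386, 82)]
352 [(442, 404, 100), (441, 400, 93), (439, 397, 89), (435, 396, 93), (434, 392, 85), (434, 387, 76)]
354 [(445, 403, 87), (441, 402, 89), (440, 397, 80), (435, 397, 85), (436, 392, 74), (438, 385, 59)]
356 [(452, 397, 59), (441, 402, 80), (445, 394, 61), (437, 396, 73), (439, 389, 57), (435, 388, 59)]
358 [(449, 401, 61), (446, 399, 60), (443, 397, 60), (440, 395, 58), (437, 393, 58), (434, 391, 58)]
360 [(447, 404, 60), (444, 402, 60), (441, 400, 59), (437, 399, 60), (435, 396, 58), (432, 394, 55)]
362 [(446, 407, 58), (442, 405, 60), (439, 403, 58), (436, 401, 58), (433, 399, 58), (431, 396, 53)]
364 [(447, 407, 50), (442, 407, 54), (438, 406, 56), (435, 403, 54), (433, 401, 51), (431, 397, 46)]
[0.44834215 0.38891781 0.05301342] 15.85 [ 0.38 -0.2  -0.23]
```

Request:
apply_moves:
  series:
    - {"jaw":255,"slide":[0,0.003,0],"twist":0}
    - {"jaw":255,"slide":[0,0.006,0],"twist":0}
    - {"jaw":255,"slide":[0,0.008,0],"twist":0}
    - {"jaw":255,"slide":[0,0.01,0],"twist":0}
    - {"jaw":255,"slide":[0,0.012,0],"twist":0}
    - {"jaw":255,"slide":[0,0.012,0],"twist":0}
    - {"jaw":255,"slide":[0,0.012,0],"twist":0}

```text
clock: 16.43
tool_pos: [0.4483, 0.3889, 0.0411]
ee_rot: [-0.444, 0.446, -0.547, 0.552]
ft_force: [-0.5, 0.3, 2.8]
grip_width: -0.0004
```

```bash
python3 tip.py
```

```text
348 [(434, 409, 133), (432, 407, 132), (431, 402, 124), (434, 395, 107), (435, 389, 96), (434, 385, 88)]
350 [(437, 407, 119), (432, 407, 125), (435, 399, 107), (434, 396, 101), (434, 391, 92), (433, 387, 85)]
352 [(441, 404, 102), (436, 405, 109), (434, 402, 104), (436, 396, 91), (434, 392, 85), (434, 387, 76)]
354 [(444, 403, 89), (441, 402, 89), (441, 396, 78), (436, 396, 83), (435, 392, 76), (433, 389, 72)]
356 [(446, 403, 78), (441, 402, 81), (440, 399, 75), (436, 397, 76), (434, 394, 73), (434, 389, 63)]
358 [(451, 400, 57), (442, 403, 73), (441, 399, 66), (439, 396, 62), (435, 395, 63), (434, 391, 57)]
360 [(448, 403, 58), (445, 401, 57), (441, 400, 60), (437, 399, 61), (435, 396, 57), (432, 394, 56)]
362 [(447, 406, 55), (442, 405, 59), (439, 403, 58), (437, 401, 56), (434, 398, 54), (430, 397, 54)]
364 [(447, 407, 48), (443, 406, 51), (439, 405, 53), (435, 404, 55), (433, 400, 50), (430, 398, 49)]
[0.44833309 0.38882906 0.04114321] 16.4833 [-1.19 -0.03  1.49]
```

View pics/c8.png

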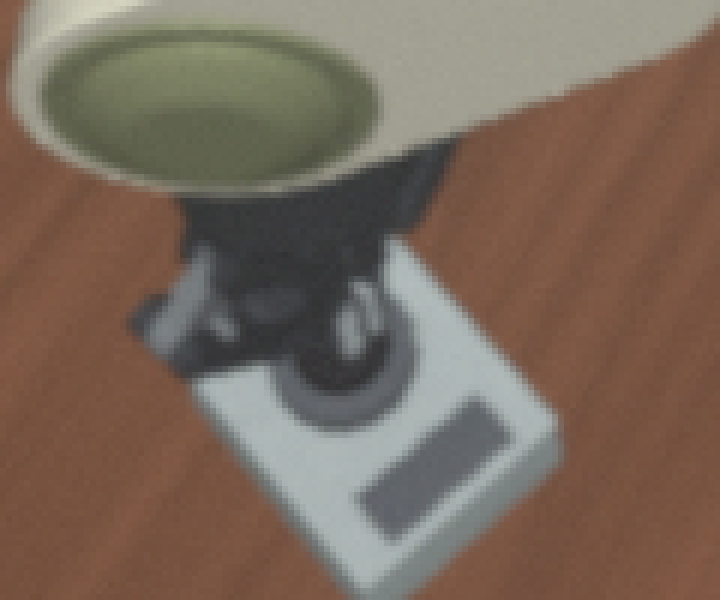

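The fingertips now touch the button top, at about crop (355,345), with roughly 2 N. Pressing on.

Request:
apply_moves:
  series:
    - {"jaw":255,"slide":[0,0.0015,0],"twist":0}
    - {"jaw":255,"slide":[0,0.003,0],"twist":0}
    - {"jaw":255,"slide":[0,0.0045,0],"twist":0}
    - {"jaw":255,"slide":[0,0.0055,0],"twist":0}
    - {"jaw":255,"slide":[0,0.0055,0],"twist":0}

```text
clock: 16.9
tool_pos: [0.4484, 0.3889, 0.0357]
ee_rot: [-0.444, 0.445, -0.547, 0.552]
ft_force: [-1.9, 0.6, 3.7]
grip_width: 0.0001
```

Request:
apply_moves:
  series:
    - {"jaw":255,"slide":[0,0.001,0],"twist":0}
    - {"jaw":255,"slide":[0,0.002,0],"twist":0}
    - {"jaw":255,"slide":[0,0.002,0],"twist":0}

```text
clock: 17.15
tool_pos: [0.4485, 0.389, 0.0347]
ee_rot: [-0.445, 0.445, -0.547, 0.552]
ft_force: [-4.0, -2.4, 12.1]
grip_width: 0.0
```

Force rises past the 5 N spring and the arm stalls, so the button is at its stop. Confirming by depth before release.

```bash
cat > b.py <<'E'
from h import *
c=arm.read_camera("side"); w=cloud(c); w0=cloud(dict(np.load("side0.npz")))
print("btn z before/now",np.nanmean(w0[361:364,202:209,2]).round(4),np.nanmean(w[361:364,202:209,2]).round(4)); print(np.round(arm.sense()["ft_force"],1))
E
python3 b.py
```

```text
btn z before/now 0.0576 0.0511
[-4.2 -2.  12.2]
```

Request:
apply_moves:
  series:
    - {"jaw":255,"slide":[0,-0.005,0],"twist":0}
    - {"jaw":255,"slide":[0,-0.015,0],"twist":0}
    - {"jaw":255,"slide":[0,-0.04,0],"twist":0}
    - {"jaw":255,"slide":[0,-0.08,0],"twist":0}
    - {"jaw":255,"slide":[0,-0.12,0],"twist":0}
    - {"jaw":255,"slide":[-0.03,-0.15,-0.02],"twist":0}
    - {"jaw":255,"slide":[-0.03,-0.16,-0.06],"twist":0}
    - {"jaw":255,"slide":[-0.03,-0.16,-0.09],"twist":0}
    - {"jaw":255,"slide":[-0.03,-0.16,-0.1],"twist":0}
    - {"jaw":255,"slide":[-0.03,-0.16,-0.1],"twist":0}
    - {"jaw":255,"slide":[-0.03,-0.16,-0.1],"twist":0}

```text
clock: 18.12
tool_pos: [0.3566, 0.4401, 0.194]
ee_rot: [-0.445, 0.446, -0.547, 0.552]
ft_force: [0.7, 0.4, 0.7]
grip_width: 0.0
```

```bash
python3 b.py; python3 - <<'E'
from h import *
c=arm.read_camera("top"); c0=dict(np.load("top0.npz")); a=c["pixels"][...,::-1]
w=cloud(c); m=sel(w,(.3,.58,-.5,-.35),(.014,.09)); print("scr",rect(w[big(m)]))
m=sel(w,(.35,.55,.3,.5),(.051,.07))&(c["pixels"].max(-1)<70); print("btn top z",np.median(w[m][:,2]))
cv2.imwrite("pics/c9.png",np.vstack([a[40:320,50:510],c0["pixels"][...,::-1][40:320,50:510]]))
E
```

```text
btn z before/now 0.0576 0.2949
[-0.7 -0.1 -0.1]
scr (array([ 459.1, -413.8]), array([ 35.9, 149.8]), 78.3)
btn top z 0.056599812564394475
```

View pics/c9.png

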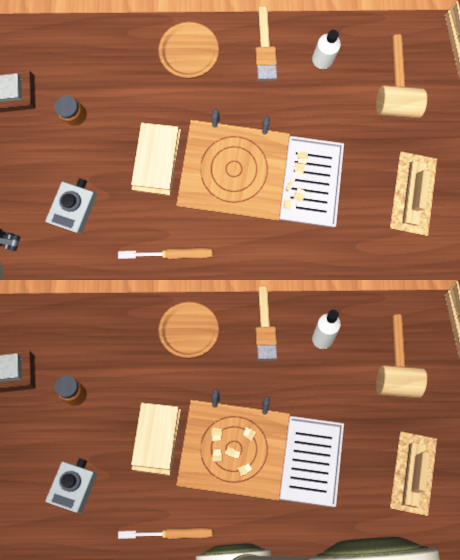

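The board is clean, the chips lie in the tray at (285-305,155-208), and the scraper stands on its pad at (415,193). The button is up again, and the gouge, mallet and jar look unmoved. Handing in.

```bash
python3 -c "
from workcell import arm
print(arm.close_job())"
```

```text
the job is handed in; nothing more can be done
None
```

The job is done and handed in at about 18 s on the robot's clock. I wiped all five chips into the tray in one stroke of the scraper, stood the scraper back on its pad and released it. After that I pressed the start button and let it come up.

**Last checks:**
- **Board and chips:** the board is clear and all five chips lie inside the tray walls. One chip stands on edge against the wall nearest the board. Its top measured 24 mm high, below the 26 mm rim.
- **Scraper:** it stands upright on the pad, a few millimetres from where it started.
- **Button:** it bottomed out at 12 N, with the spring rated at 5 N fully down. By depth it dropped about 6.5 mm of its 7 mm travel, which agrees within the camera noise. It then came back to its original height.
- **Gouge, mallet and jar:** they look unmoved compared with the first picture.

**What disagreed:** while pressing the button, the side camera put the shut fingertips about 20 mm above the measured TCP height, not 14 mm below it as specified. I therefore went down in small steps by force. It likely also means the scraper was held nearer the top of its rib than planned, but the grip held. The gripper read about 15–16 mm on the 18 mm rib.

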